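# Throw over the pawl of a rack lift and let the sample canister down

### The job

The small rack lift is holding a sample canister up. Take the plain square steel rod from the tool rest, put its end under the lift's pawl and flick the pawl up and right over to its outer side, so that the platform sinks all the way down with the canister still standing on it. Then lay the rod back flat on the tool rest where it was, and let go.

Things in the scene. Friction and masses are not known exactly. Their poses are not given: they have to be found in the camera images.
- release_rod: The plain straight square steel rod, 220 x 12 x 12 mm, 0.15 to 0.3 kg, no handle or head, both ends alike. It lies level, roughly along the robot's x, across the tool rest, beside a wooden-handled spatula and a dark open-ended spanner, each 56 mm from its neighbour (their order varies). Origin: the rod's centre, 41 mm above the bench on the rest; x: along the rod.
- tool_rest: Fixed white rest: two upright bars 35 mm high, 18 mm thick (x) and 190 mm long (y), 110 mm apart centre to centre along x, with 12 mm lips at their ends. Tools lie across both bars along its x; between the bars their middle is free for fingers. Origin: its centre, on the bench.
- rack_lift: The fixed lift: grey base plate 150 x 240 x 12 mm, aluminium column 268 mm high from x = 20 mm back, before it a toothed steel bar (tooth tips at y = -20 mm), platform on the +y side, pawl on the -y side, its bracket at x = 34 to 48 mm, top at z = 95 mm (112 at the pivot). Origin: on the bench under the toothed bar; x: away from the robot, y: from pawl to platform, z: up.
- pawl_arm (a point): Middle of the pawl arm's underside; moves with it. The flat steel arm is 40 mm wide (x = -35 to 5 mm in the lift's frame), 12 mm thick, 98 mm from pivot to nose. Pivot along x at y = -85, z = 100 mm; engaged, it rises 45 degrees towards +y to its nose at y = -15, z = 170 mm; this point is then at y = -46, z = 130 mm. The space under it is open from -x down to the base plate.
- pawl (a joint): Pawl angle, rad: 0 engaged, growing as the nose swings up and over towards the lift's -y; upright at 0.79, beyond which it falls over by its own weight to its outer stop at 1.9. Let go before upright, it falls back and catches again. It takes 5 to 12 N under the middle of the arm to start, as it first lifts the load about 4 mm; then it swings freely.
- carriage (a joint): How far the platform and toothed bar have sunk, m: 0 at the start (platform top 100 mm above the bench), 0.075 fully down (25 mm above). It cannot sink while the pawl is engaged; once clear it sinks by itself on a damper in about 1 to 3 s.
- canister: The load: a round aluminium canister with black lid, 64 mm diameter, 76 mm high, 0.1 to 0.2 kg, standing loose on the 90 x 105 mm platform at about y = 71 mm in the lift's frame. Origin: centre of its underside; z: up. A like canister stands on the bench and is not part of the job.
Things that resemble listed ones, but are neither listed nor needed, are in the scene too. There is more than one size of the release_rod; the one meant has the size given above.

How it is judged:
By the outcome, as a careful person would: the job done as asked, in the order asked, and still so for the second after the job is handed in, with the robot touching nothing.
It also fails if it takes over 48 s, if anything falls off the work surface, if the arm or the gripper's body presses on something with over 40 N, if the wrist force passes 120 N, or if a joint passes its speed limit or range.

### The arm

A 6-joint arm with a two-finger parallel gripper is mounted at the origin on the work surface. World frame = base frame: x ahead of the robot, y to its left, z up, the work surface at z = 0. Lengths are in mm, angles in rad, forces in N, time in s.
With the tool pointing down it reaches from about 275 to 750 mm from the base axis. Payload 10.2 kg.
Tool frame: the origin (TCP) lies at the very end of the fingers, on their centre line; the grasp point (between the pads) lies 19 mm behind it; z points along the fingers, y is the direction in which the jaws open and shut (so a half turn about z gives the same grasp; the last joint's range is limited). The gripper opens to 85 mm and grips with 20 to 120 N. Pads are 22 mm wide; open, the fingers measure 114 mm over their backs; the gripper's body (76 mm by 85 mm) begins 54 mm behind the grasp point. The pads swing forward as they close: fully open they stand 13 mm farther back than shut.
Start: joints at [-1.368, 0.313, 1.498, -0, 1.331, -0.223], TCP at [216.839, -478.134, 231.294] pointing down, gripper open.
Joint ranges: [-2.94, 2.94], [-0.97, 2.17], [0.19, 2.56], [-1.23, 4.37], [0.02, 3.11], [-2.88, 2.88]. Speed limits (rad/s): [2.39, 2.39, 3.01, 3.14, 3.14, 3.14].

### API

Orientations are given as a unit quaternion [w, x, y, z].
In Python, from rig import ctrl, eyes, order gives the robot as it stands.
- The arm moves only by the tool move_arm, never from a script. Its argument "deltas" is a list of rows, each a list of 6 numbers: the shift along the tool's x, y, z in cm, then the turn, a rotation vector about the tool's x, y, z in degrees. A call has exactly 10 rows; each row shifts and turns the commanded pose from where the row before left it, along the tool's axes as they then stand; what a row does not reach is not made up. A row lasts 1/10 s, in which the tool goes at most 50 mm and 8.59 degrees, less where a joint would pass 70% of its speed; a pose out of reach is approached as far as the arm can. A call is refused whole if a number of a shift passes 5 or a number of a turn 8.59, either way. A call with a gripper value outside its range is refused whole. "grip" is the finger opening in cm, from 0 to 8.54, set as the call begins (left out, the last holds). The fingers move at their own pace and stop on an object; "newtons" is the grip in N (left out, the last holds). Time passes only in rows, so rows that do not move let the fingers close, or fill a call up. It gives the time, the measured TCP pose, the force and the opening at its end, in the units of the state.
- ctrl.sense(): the state, without advancing time (a new reading comes with each control period).
- eyes.capture(name): name is "side" or "top" or "wrist"; returns the picture (420x560x3 uint8, blue, green, red); there is no depth.
- eyes.camera_params(name): a dict with "K" (3x3 intrinsics, pixels), "camera_from_world" (4x4, takes a point from world to camera coordinates). Camera axes: x right, y down, z forward; pixel columns grow to the right and rows downward; lengths in mm; the calibration is good to about 2 mm. The wrist camera is an equidistant fisheye: a pixel r from the principal point sees the ray r / f radians off the axis. A picture is of the moment at which its call begins: read the wrist's pose just before it. camera_params takes no time and is no camera call; for the wrist camera it gives the pose at the moment of the call.
- order.finish_job(): hands the job in, once; it reports no verdict.
The state is a dict: "time_s": time; "joints": joint angles; "dq": joint speeds; "tau": joint torques, N m; "eef_pos": TCP position; "ee_rot": TCP orientation; "force": force on the tool from outside, world axes, zero at the start; "wrist_torque": the same for the moment, N m; "grip_width": opening from 0.0 (shut) to 1.0 (fully open).
Only numpy, scipy, OpenCV 4.12 (cv2) and the standard library are available. Lean on these libraries where they do the work, as an engineer would, in place of code of your own. Each camera call takes 0.05 s, during which the arm holds its last target.

## Working session

There is one attempt and no reset: what is moved stays moved. The work goes in short steps, Python scripts to look and compute and a tool call to move; the robot and the scene stay as the last step left them, time stands still between calls to the robot, and variables do not carry over. Pictures are saved under pics/ and viewed, and the job is handed in when it is done.

Besides the shell and the picture viewer there is one more tool, called after "Request:" as name(argument=value, ...), one argument or row to a line, values as JSON. move_arm: Moves the arm, as the interface text tells. Its arguments: {"type":"object","properties":{"deltas":{"type":"array"},"grip":{"type":"number"},"newtons":{"type":"number"}},"required":["deltas"]}

```bash
ls; mkdir -p pics; python3 - <<'E'
from rig import ctrl, eyes, order
import cv2
s=ctrl.sense();print(s)
for n in("side","top","wrist"):
    cv2.imwrite(f"pics/{n}0.png",eyes.capture(n)); p=eyes.camera_params(n);print(n,p)
E
```

```text
pics
{'time_s': 0.0, 'joints': array([-1.36839171e+00,  3.13438281e-01,  1.49847774e+00,  4.84905895e-05,
        1.33100423e+00, -2.23409382e-01]), 'dq': array([ 0.00116341, -0.00062559,  0.00217034,  0.00068758,  0.00127935,
       -0.0009309 ]), 'tau': array([-1.37299830e-03, -4.12263393e+01, -2.59742725e+01, -2.64658074e-04,
        4.10016553e-03,  4.29842282e-05]), 'eef_pos': array([ 216.79744964, -477.84861736,  230.72577208]), 'ee_rot': array([-6.63516983e-04,  9.77421795e-01,  2.11296458e-01,  3.05178113e-05]), 'force': array([ 0.79571896, -0.79043713, -0.12165014]), 'wrist_torque': array([-0.0204257 , -0.02526451,  0.00635264]), 'grip_width': 0.9979909015632036}
side {'K': array([[529.67189461,   0.        , 281.99372806],
       [  0.        , 529.67189461, 204.86777209],
       [  0.        ,   0.        ,   1.        ]]), 'camera_from_world': array([[ 9.53640928e-01,  3.00628144e-01, -1.38455288e-02,
        -4.54610535e+02],
       [ 1.53160388e-01, -5.24423946e-01, -8.37568756e-01,
         9.38939491e+00],
       [-2.59057667e-01,  7.96619259e-01, -5.46156462e-01,
   
[... 467 characters left out ...]
      [ 1.11892513e-01,  1.16688989e-02, -9.93651801e-01,
         7.81382840e+02],
       [ 0.00000000e+00,  0.00000000e+00,  0.00000000e+00,
         1.00000000e+00]])}
wrist {'K': array([[325.1922621 ,   0.        , 277.10603719],
       [  0.        , 325.1922621 , 203.38806193],
       [  0.        ,   0.        ,   1.        ]]), 'camera_from_world': array([[ 4.13826206e-01, -9.10353604e-01, -2.04596980e-03,
        -5.23890631e+02],
       [-8.76097781e-01, -3.98863008e-01,  2.70852319e-01,
        -3.60828811e+01],
       [-2.47387447e-01, -1.10293318e-01, -9.62618738e-01,
         3.78289860e+02],
       [ 0.00000000e+00,  0.00000000e+00,  0.00000000e+00,
         1.00000000e+00]])}
```

View pics/side0.png

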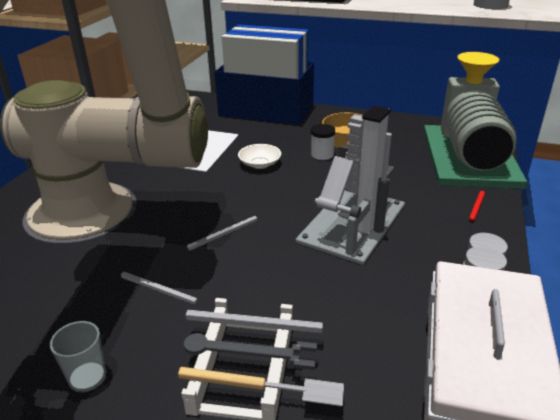

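View pics/top0.png

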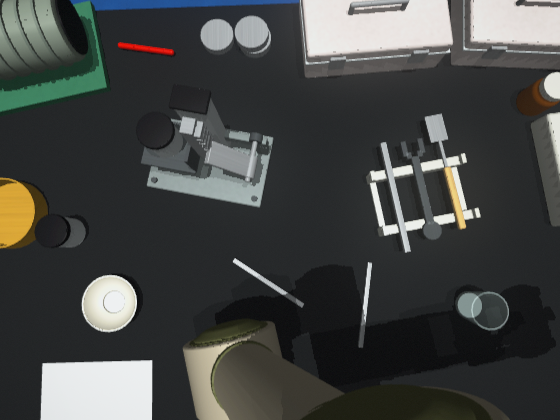

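View pics/wrist0.png

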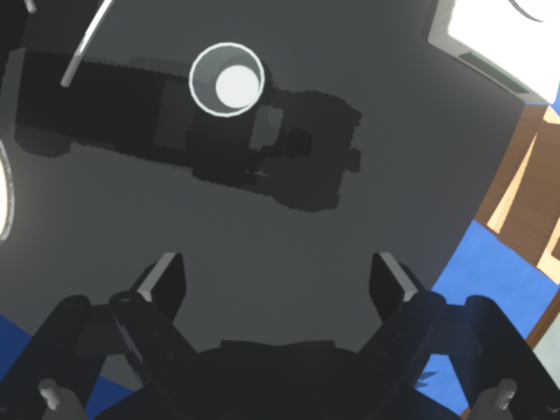

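```bash
cat > h.py <<'E'
import numpy as np, cv2
from rig import ctrl, eyes, order
def ray(n,uv):
    p=eyes.camera_params(n);K=p["K"];T=p["camera_from_world"];R=T[:3,:3];t=T[:3,3]
    d=np.linalg.inv(K)@np.array([uv[0],uv[1],1.]);return -R.T@t, R.T@d
def plane(n,uv,z):
    o,d=ray(n,uv);return o+d*(z-o[2])/d[2]
def proj(n,P):
    p=eyes.camera_params(n);q=p["camera_from_world"][:3]@np.append(P,1);q=p["K"]@q;return q[:2]/q[2]
def tri(a,b):
    (o1,d1),(o2,d2)=ray("top",a),ray("side",b)
    M=np.c_[d1,-d2];s=np.linalg.lstsq(M,o2-o1,rcond=None)[0]
    p,q=o1+d1*s[0],o2+d2*s[1];return (p+q)/2,np.linalg.norm(p-q)
E
python3 - <<'E'
import cv2,numpy as np
t=cv2.imread("pics/top0.png");s=cv2.imread("pics/side0.png")
def crop(im,x0,y0,x1,y1,k,f):
    cv2.imwrite(f,cv2.resize(im[y0:y1,x0:x1],None,fx=k,fy=k,interpolation=cv2.INTER_CUBIC))
crop(t,360,105,490,255,4,"pics/c_rest.png")
crop(t,130,80,290,215,5,"pics/c_lift.png")
crop(s,280,90,420,265,3.4,"pics/c_lifts.png")
crop(s,170,290,350,415,4.4,"pics/c_rests.png")
E
```

```text
(no output)
```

View pics/c_rest.png

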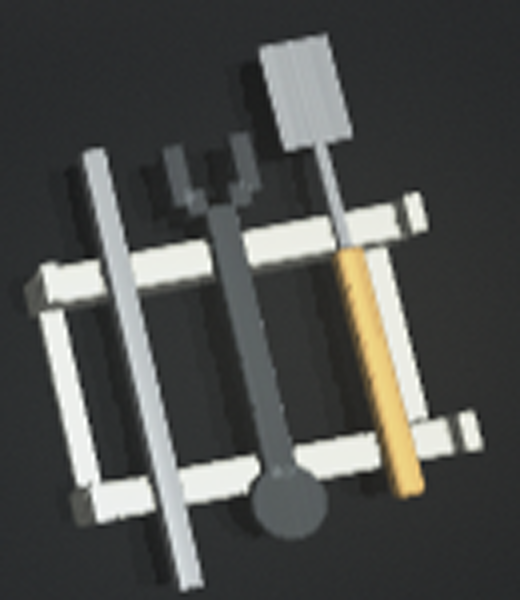

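View pics/c_lift.png

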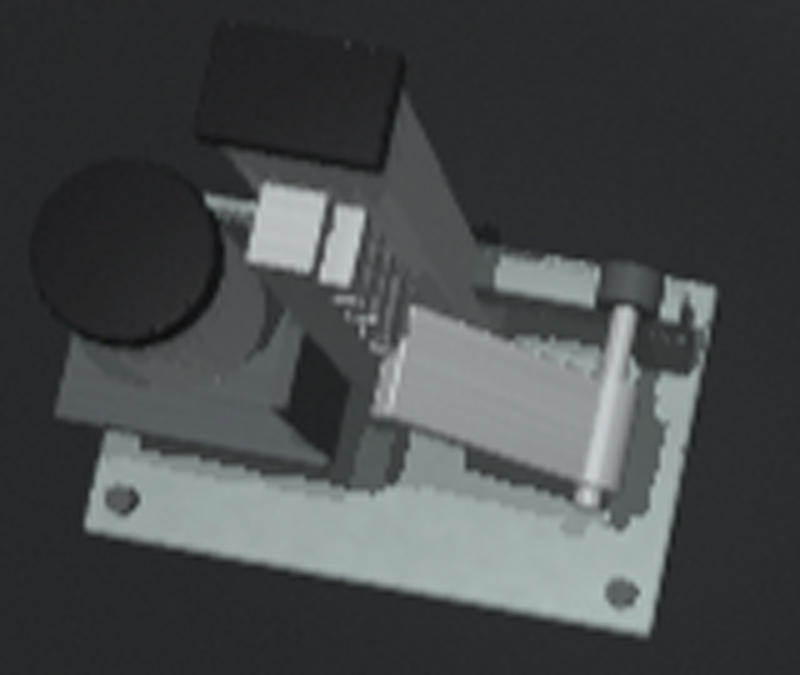

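View pics/c_lifts.png

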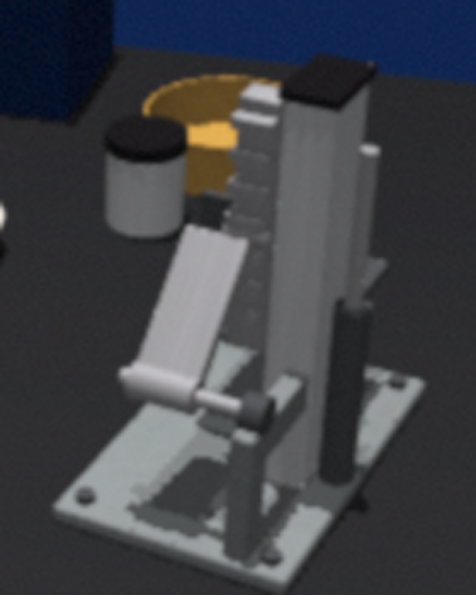

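View pics/c_rests.png

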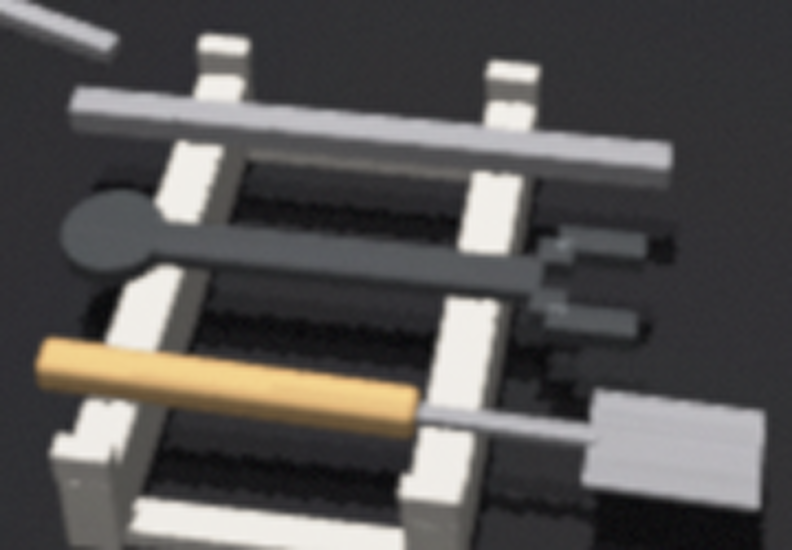

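```bash
python3 - <<'E'
from h import *
np.set_printoptions(precision=1,suppress=True)
c=lambda x,y,ox,oy,k:(ox+(x+.5)/k-.5,oy+(y+.5)/k-.5)
a=plane("top",c(93,151,360,105,4),47);b=plane("top",c(192,587,360,105,4),47)
print("rod",a,b,np.linalg.norm(a-b),(a+b)/2,np.degrees(np.arctan2(*(a-b)[1::-1])))
# side: top face ends
a=plane("side",c(72,102,170,290,4.4),47);b=plane("side",c(670,155,170,290,4.4),47)
print("rod side",a,b,np.linalg.norm(a-b),(a+b)/2,np.degrees(np.arctan2(*(b-a)[1::-1])))
FR=plane("top",c(716,287,130,80,5),12);NR=plane("top",c(648,634,130,80,5),12);NL=plane("top",c(85,530,130,80,5),12)
print("base top",FR,NR,NL,np.linalg.norm(FR-NR),np.linalg.norm(NR-NL))
sFR=plane("side",c(288,590,280,90,3.4),12);sNR=plane("side",c(55,508,280,90,3.4),12);sFL=plane("side",c(424,383,280,90,3.4),12)
print("base side FR NR FL",sFR,sNR,sFL,np.linalg.norm(sFR-sNR),np.linalg.norm(sFR-sFL))
# direct features: pivot pin near end (top 588,497 ; side 125,378); nose edge near & far
print("pin near",tri(c(588,497,130,80,5),c(127,377,280,90,3.4)))
print("nose near",tri(c(392,414,130,80,5),c(186,229,280,90,3.4)))
print("nose far",tri(c(412,308,130,80,5),c(246,238,280,90,3.4)))
R={}
for n,(x,y) in dict(fl=(45,285),fr=(425,210),nl=(95,500),nr=(480,430)).items(): R[n]=plane("top",c(x,y,360,105,4),35);print(n,R[n])
E
```

```text
rod [ 615.5 -230.6   47. ] [ 399.7 -265.5   47. ] 218.56832296365505 [ 507.6 -248.    47. ] 9.17487988785461
rod side [ 401.  -270.4   47. ] [ 616.  -233.3   47. ] 218.21122052344268 [ 508.5 -251.9   47. ] 9.811823127473474
base top [644.3 -12.4  12. ] [499.8  19.4  12. ] [550.2 250.6  12. ] 147.91520431050034 236.57737453470037
base side FR NR FL [647.6 -22.7  12. ] [501.9  13.6  12. ] [695.2 212.7  12. ] 150.15964790717382 240.1508832745568
pin near (array([539.6,  34.8,  98.5]), np.float64(2.113061754209189))
nose near (array([557.4,  94.3, 166. ]), np.float64(1.2932963584201562))
nose far (array([593.2,  86.8, 169.2]), np.float64(0.4341842745836182))
fl [ 551.3 -205.9   35. ]
fr [ 583.1 -396.8   35. ]
nl [ 443.5 -224.5   35. ]
nr [ 472.2 -414.7   35. ]
```

The rod meant is the one on the rest. It runs from top (383,143) to (408,252), measures 218 mm, and has a square section. The two loose rods on the bench, top (235,260)-(303,305) and (370,263)-(361,347), are smaller. In the enlarged crop the rod lies beside the spanner, at centre (508,-250) and yaw about 9.5°. Next I check the lift pose from more points.

```bash
cat >> h.py <<'E'
from scipy.spatial.transform import Rotation as Ro
def togo(p,yaw,tilt=0):
    """remaining move to TCP p, tool down, tool x at world yaw deg"""
    s=ctrl.sense();q=s["ee_rot"];R=Ro.from_quat([q[1],q[2],q[3],q[0]])
    T=Ro.from_euler('z',yaw,degrees=True)*Ro.from_euler('x',180,degrees=True)*Ro.from_euler('y',tilt,degrees=True)
    print("t",round(s["time_s"],2),"pos",s["eef_pos"].round(1),"F",s["force"].round(1),"w",round(s["grip_width"],3))
    print(" shift cm now-axes",(R.inv().apply(np.array(p)-s["eef_pos"])/10).round(2)," after turn",(T.inv().apply(np.array(p)-s["eef_pos"])/10).round(2)," turn deg",np.degrees((R.inv()*T).as_rotvec()).round(2))
E
python3 - <<'E'
from h import *
np.set_printoptions(precision=1,suppress=True)
c=lambda x,y,ox,oy,k:(ox+(x+.5)/k-.5,oy+(y+.5)/k-.5)
t=lambda a,b:tri(c(*a,130,80,5),c(*b,280,90,3.4))
P={"pin near":t((588,497),(127,377)),"collar":t((633,285),(258,410)),"noseN":t((398,414),(186,229)),"noseF":t((412,308),(246,238))}
base=[(75,-105),(-75,-105),(-75,135)]
O=np.array([593,102]);a=np.radians(-12.4);X=np.array([np.cos(a),np.sin(a)]);Y=np.array([-X[1],X[0]])
for k,(p,e) in P.items(): d=p[:2]-O;print(k,p,round(e,1),"lift",d@X,d@Y,p[2])
# column top corners z=268
for uv in((222,28),(402,52),(380,168),(198,135)):
    p=plane("top",c(*uv,130,80,5),268);d=p[:2]-O;print("col",p[:2],d@X,d@Y)
togo([537.5,-245,120],9.5)
E
```

```text
pin near [539.6  34.8  98.5] 2.1 lift -37.70319684221555 -77.13815331544764 98.46900617162089
collar [618.3  16.2 102.3] 1.5 lift 43.10678523311568 -78.34288045593647 102.34997476168837
noseN [557.4  92.3 167. ] 0.6 lift -32.63858372577195 -17.151519192228495 166.96081005868587
noseF [593.2  86.8 169.2] 0.4 lift 3.439365218800283 -14.831921563876984 169.23435013616043
col [649.9 124.1] 50.874262088866786 33.78205868763747
col [640.8  71.6] 53.201133876058684 -19.429795871659312
col [606.2  78.3] 17.9354739227653 -20.29732471644205
col [617.9 131.1] 18.057732032349076 33.72141032440755
t 0.15 pos [ 216.8 -478.   230.9] F [-0.1 -0.  -0.4] w 0.996
 shift cm now-axes [38.8 -8.  11.1]  after turn [ 35.5 -17.7  11.1]  turn deg [-0.1 -0.  14.9]
```

Request:
move_arm(
  deltas=[
    [0,0,0,0,0,7.45],
    [2,-1,0,0,0,7.45],
    [4,-2,0,0,0,0],
    [4,-2,0,0,0,0],
    [4,-2,0,0,0,0],
    [4,-2,0,0,0,0],
    [4,-2,0,0,0,0],
    [4,-2,0,0,0,0],
    [4,-2,0,0,0,0],
    [4,-2,0,0,0,0],
  ],
  grip=3.2,
  newtons=100,
)

```text
time_s: 1.15
eef_pos: [523.5, -250.7, 231.1]
ee_rot: [-0.0, 0.997, 0.083, -0.0]
force: [-0.2, -0.9, -0.7]
grip_width: 0.372
```

```bash
python3 - <<'E'
from h import *
togo([537.5,-249,120],9.5)
togo([537.5,-245,120],9.5)
cv2.imwrite("pics/w1.png",eyes.capture("wrist"))
E
```

```text
t 1.15 pos [ 523.5 -250.7  231.1] F [-0.2 -0.9 -0.7] w 0.372
 shift cm now-axes [ 1.41  0.07 11.11]  after turn [ 1.4   0.06 11.11]  turn deg [-0.01  0.01  0.  ]
t 1.15 pos [ 523.5 -250.7  231.1] F [-0.2 -0.9 -0.7] w 0.372
 shift cm now-axes [ 1.47 -0.33 11.11]  after turn [ 1.47 -0.33 11.11]  turn deg [-0.01  0.01  0.  ]
```

View pics/w1.png

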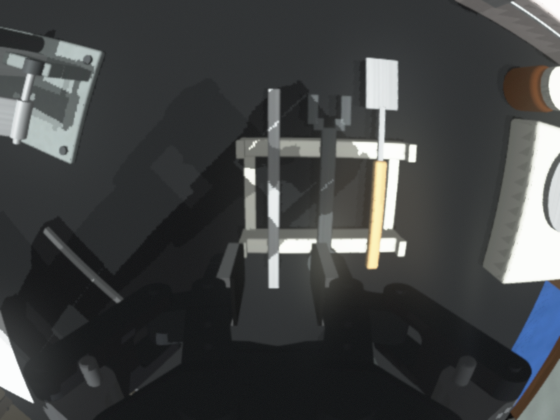

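The wrist view shows the rod aligned with the fingers, from (274,90) to (274,288), and the spanner clear at column 328. I cast the rod's ends through the fisheye model onto z=47.

```bash
cat >> h.py <<'E'
def wplane(uv,z):
    p=eyes.camera_params("wrist");K=p["K"];T=p["camera_from_world"];R=T[:3,:3];t=T[:3,3]
    v=np.array([uv[0]-K[0,2],uv[1]-K[1,2]]);r=np.linalg.norm(v);th=r/K[0,0]
    d=R.T@np.r_[np.sin(th)*v/r,np.cos(th)];o=-R.T@t;return o+d*(z-o[2])/d[2]
E
python3 - <<'E'
from h import *
im=cv2.imread("pics/w1.png");g=im.min(2)
# rod edges per row
for y in(92,110,130,180,200,270,284):
    x=np.where(g[y,255:292]>120)[0]+255
    print(y,x.min() if len(x) else 0,x.max() if len(x) else 0)
a=wplane((273.5,90),47);b=wplane((273.5,288),47)
print(a,b,np.linalg.norm(a-b),(a+b)/2,np.degrees(np.arctan2(*(a-b)[1::-1])))
togo([(a+b)[0]/2+30*.986,(a+b)[1]/2+30*.165,100],9.5)
E
```

```text
92 269 278
110 269 278
130 268 278
180 255 255
200 268 279
270 268 278
284 268 278
[ 617.87600749 -226.63352107   47.        ] [ 403.87282481 -262.92602536   47.        ] 217.0587663800157 [ 510.87441615 -244.77977322   47.        ] 9.625135435248412
t 1.2 pos [ 527.4 -246.6  230.8] F [ 3.   5.  -0.6] w 0.38
 shift cm now-axes [ 1.38 -0.43 13.09]  after turn [ 1.4  -0.46 13.08]  turn deg [-0.09 -0.11  0.24]
```

Request:
move_arm(
  deltas=[
    [0.2,0,1.5,0,0,0],
    [0.4,-0.1,1.5,0,0,0],
    [0.4,-0.1,2,0,0,0],
    [0.2,-0.1,2,0,0,0],
    [0,0,2,0,0,0],
    [0,0,1,0,0,0],
    [0,0,0,0,0,0],
    [0,0,0,0,0,0],
    [0,0,0,0,0,0],
    [0,0,0,0,0,0],
  ],
)

```text
time_s: 2.2
eef_pos: [533.9, -247.4, 132.1]
ee_rot: [0.0, 0.997, 0.083, 0.001]
force: [-0.4, -0.9, 1.2]
grip_width: 0.374
```

```bash
python3 - <<'E'
from h import *
togo([539,-243,22],9.6)
cv2.imwrite("pics/w2.png",eyes.capture("wrist"))
E
```

```text
t 2.2 pos [ 533.9 -247.4  132.1] F [-0.4 -0.9  1.2] w 0.374
 shift cm now-axes [ 0.57 -0.36 11.01]  after turn [ 0.58 -0.35 11.01]  turn deg [ 0.06 -0.06 -0.1 ]
```

View pics/w2.png

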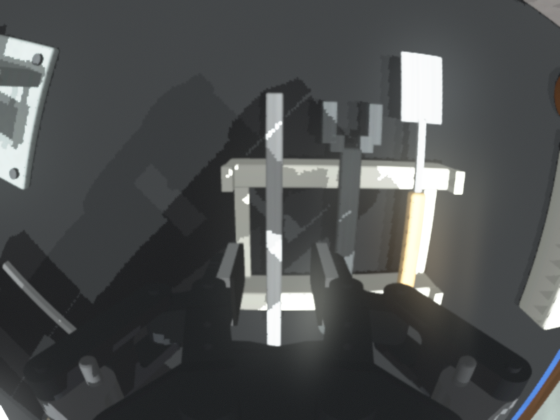

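Request:
move_arm(
  deltas=[
    [0.1,-0.1,2,0,0,0],
    [0.1,-0.1,2,0,0,0],
    [0.1,-0.1,2,0,0,0],
    [0,0,2,0,0,0],
    [0,0,1.5,0,0,0],
    [0,0,1,0,0,0],
    [0,0,0.5,0,0,0],
    [0,0,0,0,0,0],
    [0,0,0,0,0,0],
    [0,0,0,0,0,0],
  ],
)

```text
time_s: 3.25
eef_pos: [535.9, -243.8, 21.6]
ee_rot: [0.0, 0.997, 0.083, -0.0]
force: [-3.0, -0.8, -2.3]
grip_width: 0.374
```

```bash
python3 - <<'E'
from h import *
togo([537,-243.5,22],9.6)
cv2.imwrite("pics/s3.png",eyes.capture("side"));cv2.imwrite("pics/w3.png",eyes.capture("wrist"))
E
```

```text
t 3.25 pos [ 535.9 -243.8   21.6] F [-3.  -0.8 -2.3] w 0.374
 shift cm now-axes [ 0.11 -0.01 -0.04]  after turn [ 0.11 -0.01 -0.04]  turn deg [-0.    0.02 -0.1 ]
```

View pics/s3.png

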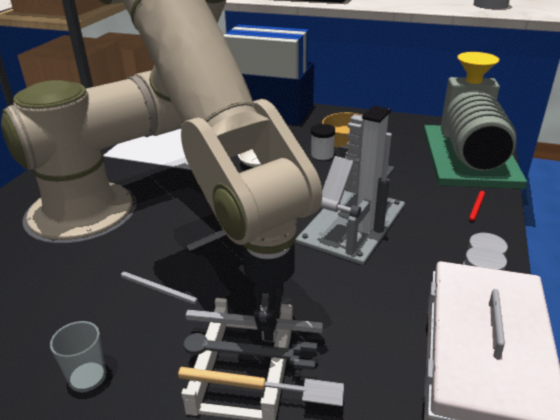

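View pics/w3.png

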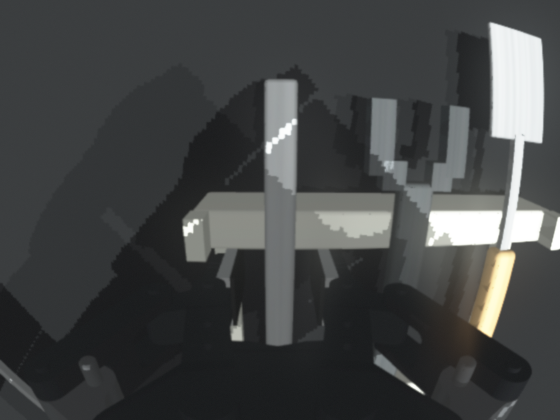

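The rod sits centred between the fingers at column 280, with the spanner clear. Closing.

Request:
move_arm(
  deltas=[
    [0,0,0,0,0,0],
    [0,0,0,0,0,0],
    [0,0,0,0,0,0],
    [0,0,0,0,0,0],
    [0,0,0,0,0,0],
    [0,0,0,0,0,0],
    [0,0,0,0,0,0],
    [0,0,0,0,0,0],
    [0,0,0,0,0,0],
    [0,0,0,0,0,0],
  ],
  grip=0.4,
  newtons=120,
)

```text
time_s: 4.35
eef_pos: [536.2, -244.7, 22.3]
ee_rot: [0.001, 0.997, 0.083, 0.0]
force: [-5.8, -2.9, 3.8]
grip_width: 0.118
```

Request:
move_arm(
  deltas=[
    [0,0,-0.3,0,0,0],
    [0,0,-0.7,0,0,0],
    [0,0,-1.5,0,0,0],
    [0,0,-2,0,0,0],
    [0,0,-2,0,0,0],
    [0,0,-2,0,0,0],
    [0,0,-1.5,0,0,0],
    [0,0,0,0,0,0],
    [0,0,0,0,0,0],
    [0,0,0,0,0,0],
  ],
)

```text
time_s: 5.35
eef_pos: [535.8, -243.5, 120.6]
ee_rot: [-0.0, 0.997, 0.083, -0.0]
force: [-0.1, -0.1, -3.0]
grip_width: 0.113
```

```bash
python3 - <<'E'
from h import *
cv2.imwrite("pics/w4.png",eyes.capture("wrist"));cv2.imwrite("pics/s4.png",eyes.capture("side"))
O=np.array([594.3,108]);a=np.radians(-12.4);X=np.array([np.cos(a),np.sin(a)]);Y=np.array([-X[1],X[0]])
for lx,ly,z in((-150,-46,101),(-94,-46,101)):
    p=O+lx*X+ly*Y; print(p); togo([*p,z-19],-12.4)
E
```

```text
[437.9213332   95.28337427]
t 5.45 pos [ 535.8 -243.5  120.5] F [-0.8  1.2 -1.7] w 0.112
 shift cm now-axes [ -4.06 -35.03   3.89]  after turn [-16.84 -30.99   3.85]  turn deg [-0.05  0.06 21.9 ]
[492.61498079  83.25819595]
t 5.45 pos [ 535.8 -243.5  120.5] F [-0.8  1.2 -1.7] w 0.112
 shift cm now-axes [  1.13 -32.94   3.89]  after turn [-11.24 -30.99   3.85]  turn deg [-0.05  0.06 21.9 ]
```

View pics/w4.png

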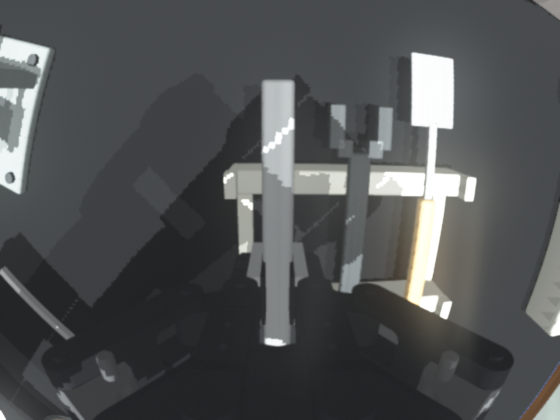

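View pics/s4.png

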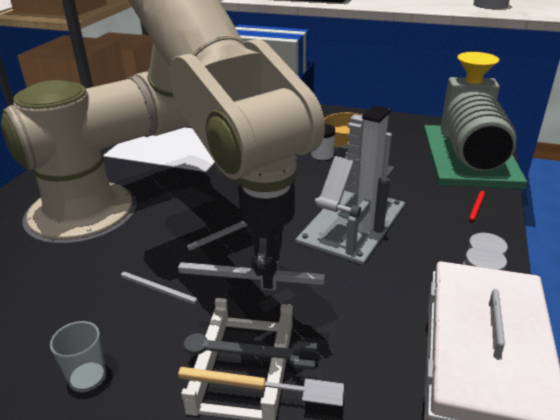

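Request:
move_arm(
  deltas=[
    [-1.5,0,0,0,0,7.3],
    [-2.5,0,0,0,0,7.3],
    [-3,0,0,0,0,7.3],
    [-3,-2,0,0,0,0],
    [-3,-3,0,0,0,0],
    [-2,-3.5,0,0,0,0],
    [-1.5,-4,0,0,0,0],
    [-1,-4,0,0,0,0],
    [0,-4,0,0,0,0],
    [0,-4,0,0,0,0],
  ],
)

```text
time_s: 6.45
eef_pos: [416.4, 18.9, 121.3]
ee_rot: [0.0, 0.994, -0.108, 0.0]
force: [1.6, -0.6, -2.2]
grip_width: 0.116
```

```bash
python3 - <<'E'
from h import *
np.set_printoptions(precision=1,suppress=True)
O=np.array([594.3,108]);a=np.radians(-12.4);X=np.array([np.cos(a),np.sin(a)]);Y=np.array([-X[1],X[0]])
p=O-150*X-46*Y; togo([*p,82],-12.4)
# tip in s4: top face far end
print(proj("side",[535.8+83*.986,-243.5+83*.165,145.5]))
E
```

```text
t 6.45 pos [416.4  18.9 121.3] F [ 1.6 -0.6 -2.2] w 0.116
 shift cm now-axes [ 0.5 -7.9  3.9]  after turn [ 0.5 -7.9  3.9]  turn deg [ 0. -0. -0.]
[325.4 275.2]
```

Request:
move_arm(
  deltas=[
    [0,-2,0.5,0,0,0],
    [0,-2,1,0,0,0],
    [0,-1.5,1,0,0,0],
    [0,-1,1,0,0,0],
    [0,0,0.4,0,0,0],
    [0,0,0,0,0,0],
    [0,0,0,0,0,0],
    [0,0,0,0,0,0],
    [0,0,0,0,0,0],
    [0,0,0,0,0,0],
  ],
)

```text
time_s: 7.45
eef_pos: [430.6, 80.6, 82.5]
ee_rot: [-0.0, 0.994, -0.108, 0.0]
force: [0.8, -0.4, -1.4]
grip_width: 0.113
```

```bash
python3 - <<'E'
from h import *
np.set_printoptions(precision=1,suppress=True)
O=np.array([594.3,108]);a=np.radians(-12.4);X=np.array([np.cos(a),np.sin(a)]);Y=np.array([-X[1],X[0]])
p=O-150*X-46*Y; togo([*p,82],-12.4)
for n in("side","wrist","top"): cv2.imwrite(f"pics/{n}5.png",eyes.capture(n))
E
```

```text
t 7.45 pos [430.6  80.6  82.5] F [ 0.8 -0.4 -1.4] w 0.113
 shift cm now-axes [ 0.4 -1.6  0.1]  after turn [ 0.4 -1.6  0.1]  turn deg [-0. -0. -0.]
```

View pics/side5.png

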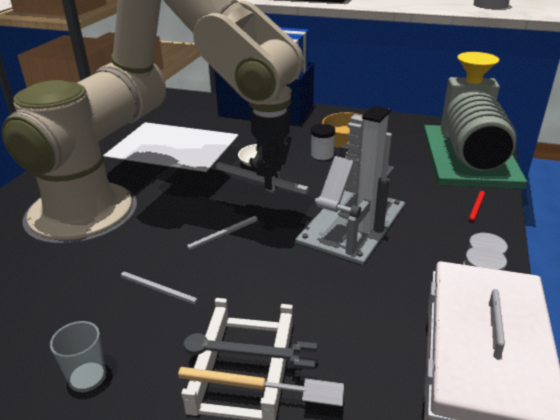

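View pics/wrist5.png

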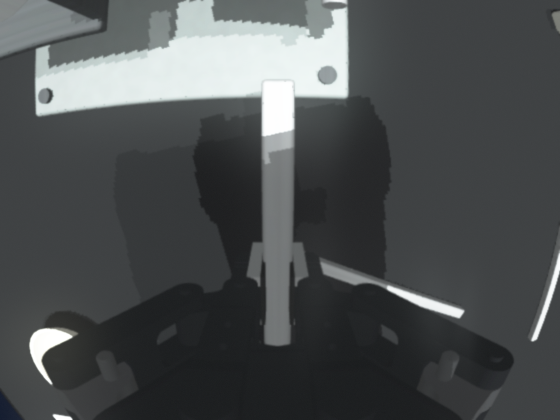

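View pics/top5.png

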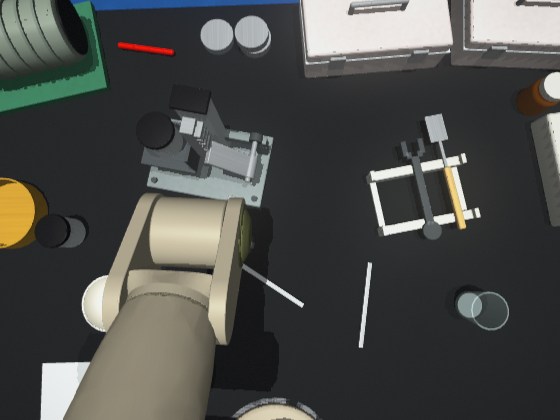

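```bash
python3 - <<'E'
from h import *
np.set_printoptions(precision=1,suppress=True)
O=np.array([594.3,108]);a=np.radians(-12.4);X=np.array([np.cos(a),np.sin(a)]);Y=np.array([-X[1],X[0]])
L=lambda p:((p[:2]-O)@X,(p[:2]-O)@Y,p[2])
for n,uv,z in(("pin near",(334,3),100),("tip",(278,81),107.5),("base NR bolt",(327,74),14),("base NL bolt",(45,95),14),("base NR",(347,97),12),("base NL",(37,116),12)):
    print(n,np.array(L(wplane(uv,z))))
im=cv2.imread("pics/wrist5.png");cv2.imwrite("pics/w5c.png",cv2.resize(im[0:120,20:380],None,fx=2.2,fy=2.2))
E
```

```text
pin near [-41.1 -83.5 100. ]
tip [-74.2 -62.  107.5]
base NR bolt [-59.4 -93.5  14. ]
base NL bolt [-59.4 116.1  14. ]
base NR [ -73.9 -107.2   12. ]
base NL [-74.6 127.7  12. ]
```

View pics/w5c.png

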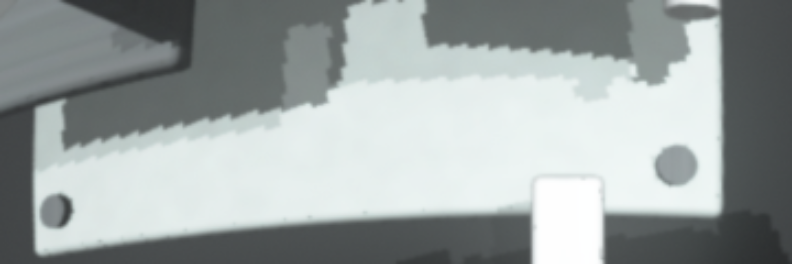

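The pin's near end is at lift y=-83.5 (expected -85), the tip at x=-74, and the base yaw agrees. Next I shift to y=-46 and insert 6.6 cm.

Request:
move_arm(
  deltas=[
    [0,-0.8,0,0,0,0],
    [0,-0.8,0,0,0,0],
    [0,0,0,0,0,0],
    [1,0,0,0,0,0],
    [1.5,0,0,0,0,0],
    [1.5,0,0,0,0,0],
    [1.5,0,0,0,0,0],
    [1.1,0,0,0,0,0],
    [0,0,0,0,0,0],
    [0,0,0,0,0,0],
  ],
)

```text
time_s: 8.6
eef_pos: [498.2, 82.1, 82.1]
ee_rot: [0.0, 0.994, -0.108, -0.0]
force: [-0.2, -0.2, -2.7]
grip_width: 0.114
```

```bash
python3 - <<'E'
from h import *
np.set_printoptions(precision=1,suppress=True)
O=np.array([594.3,108]);a=np.radians(-12.4);X=np.array([np.cos(a),np.sin(a)]);Y=np.array([-X[1],X[0]])
p=O-88*X-46*Y; togo([*p,82],-12.4)
s=eyes.capture("side");cv2.imwrite("pics/s6.png",cv2.resize(s[90:265,230:430],None,fx=3.4,fy=3.4,interpolation=cv2.INTER_CUBIC))
E
```

```text
t 8.6 pos [498.2  82.1  82.1] F [-0.2 -0.2 -2.7] w 0.114
 shift cm now-axes [0. 0. 0.]  after turn [0. 0. 0.]  turn deg [ 0.  0. -0.]
```

View pics/s6.png

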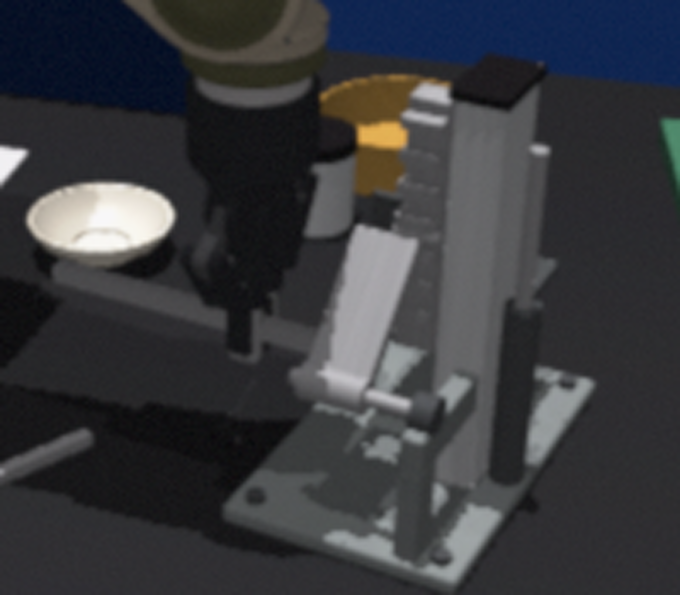

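The rod tip is under the arm: it crosses behind the arm at crop (320,340), with clear space above. Flicking along the arc.

Request:
move_arm(
  deltas=[
    [0,0,-1.0,0,0,0],
    [0,0,-0.8,0,0,0],
    [0,0.4,-0.9,0,0,0],
    [0,0.8,-1.0,0,0,0],
    [0,0.8,-0.6,0,0,0],
    [0,0.8,-0.4,0,0,0],
    [0,0.8,-0.3,0,0,0],
    [0,0.7,-0.2,0,0,0],
    [0,0.3,0,0,0,0],
    [0,0,0,0,0,0],
  ],
)

```text
time_s: 9.65
eef_pos: [488.4, 36.9, 134.2]
ee_rot: [0.0, 0.994, -0.108, -0.0]
force: [1.0, 0.9, -2.1]
grip_width: 0.112
```

```bash
python3 - <<'E'
from h import *
O=np.array([594.3,108]);a=np.radians(-12.4);X=np.array([np.cos(a),np.sin(a)]);Y=np.array([-X[1],X[0]])
p=O-88*X-92*Y; togo([*p,134],-12.4)
s=eyes.capture("side");cv2.imwrite("pics/s7.png",cv2.resize(s[90:265,230:430],None,fx=3.4,fy=3.4,interpolation=cv2.INTER_CUBIC))
E
```

```text
t 9.65 pos [488.4  36.9 134.2] F [ 1.   0.9 -2.1] w 0.112
 shift cm now-axes [ 0.02 -0.02  0.02]  after turn [ 0.02 -0.02  0.02]  turn deg [ 0.    0.01 -0.04]
```

View pics/s7.png

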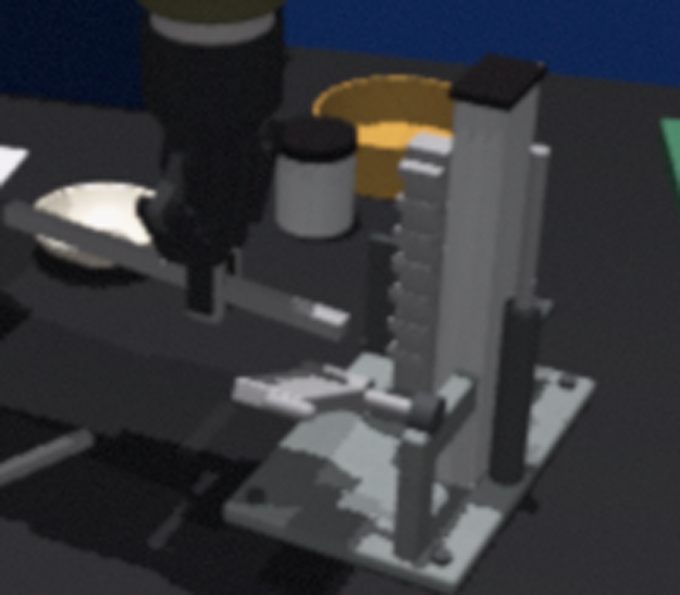

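The pawl is over on its outer side and the rack is sinking. I retract the rod.

Request:
move_arm(
  deltas=[
    [-1,0,-0.5,0,0,0],
    [-2,0,-0.5,0,0,0],
    [-3,0,0,0,0,0],
    [-3,0,0,0,0,0],
    [-1.5,0,0,0,0,0],
    [0,0,0,0,0,0],
    [0,0,0,0,0,0],
    [0,0,0,0,0,0],
    [0,0,0,0,0,0],
    [0,0,0,0,0,0],
  ],
)

```text
time_s: 10.7
eef_pos: [386.2, 59.8, 144.2]
ee_rot: [-0.0, 0.994, -0.108, -0.0]
force: [0.9, 0.2, -2.2]
grip_width: 0.11
```

```bash
python3 - <<'E'
from h import *
togo([535.9,-243.8,115],9.5)
cv2.imwrite("pics/s8.png",eyes.capture("side"));cv2.imwrite("pics/w8.png",eyes.capture("wrist"))
E
```

```text
t 10.7 pos [386.2  59.8 144.2] F [ 0.9  0.2 -2.2] w 0.11
 shift cm now-axes [21.14 26.43  2.91]  after turn [ 9.75 32.41  2.92]  turn deg [-0.000e+00  1.000e-02 -2.191e+01]
```

View pics/s8.png

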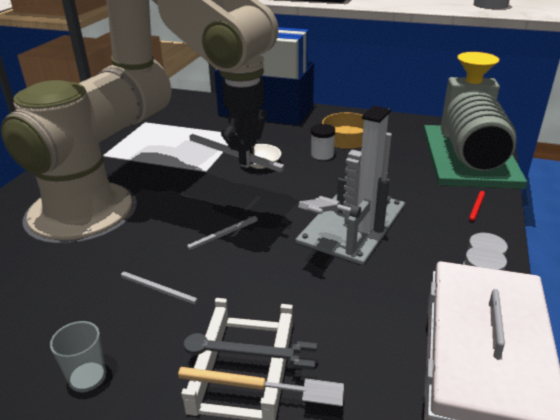

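View pics/w8.png

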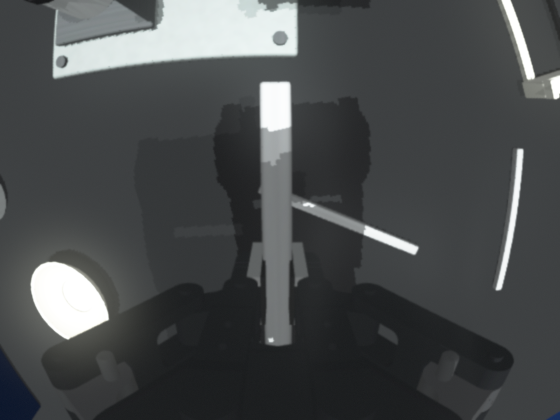

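Request:
move_arm(
  deltas=[
    [0,2,0,0,0,0],
    [0,4,0,0,0,0],
    [0,4,0,0,0,0],
    [0,4,0,0,0,0],
    [1,4,0,0,0,0],
    [2,4,0,0,0,-7.3],
    [2,3,0,0,0,-7.3],
    [2,2,0,0,0,-7.3],
    [1,1,0,0,0,0],
    [0,0,0,0,0,0],
  ],
)

```text
time_s: 11.8
eef_pos: [418.2, -221.5, 143.9]
ee_rot: [-0.0, 0.997, 0.082, -0.0]
force: [-0.6, 0.3, -1.7]
grip_width: 0.11
```

```bash
python3 - <<'E'
from h import *
togo([535.9,-243.8,115],9.5)
E
```

```text
t 11.8 pos [ 418.2 -221.5  143.9] F [-0.6  0.3 -1.7] w 0.11
 shift cm now-axes [11.24  4.13  2.89]  after turn [11.24  4.14  2.89]  turn deg [-0.01  0.   -0.05]
```

Request:
move_arm(
  deltas=[
    [1.2,0.5,0,0,0,0],
    [2,0.7,0.4,0,0,0],
    [2,0.7,0.5,0,0,0],
    [2,0.7,0.5,0,0,0],
    [2,0.7,0.5,0,0,0],
    [1.5,0.5,0.5,0,0,0],
    [0.5,0.3,0.5,0,0,0],
    [0,0,0,0,0,0],
    [0,0,0,0,0,0],
    [0,0,0,0,0,0],
  ],
)

```text
time_s: 12.8
eef_pos: [534.2, -242.4, 115.7]
ee_rot: [0.0, 0.997, 0.083, 0.0]
force: [0.5, 0.6, -1.5]
grip_width: 0.111
```

```bash
python3 - <<'E'
from h import *
togo([535.9,-243.8,22],9.5)
cv2.imwrite("pics/w9.png",eyes.capture("wrist"))
E
```

```text
t 12.8 pos [ 534.2 -242.4  115.7] F [ 0.5  0.6 -1.5] w 0.111
 shift cm now-axes [0.15 0.17 9.37]  after turn [0.15 0.17 9.37]  turn deg [ 0.01 -0.   -0.02]
```

View pics/w9.png

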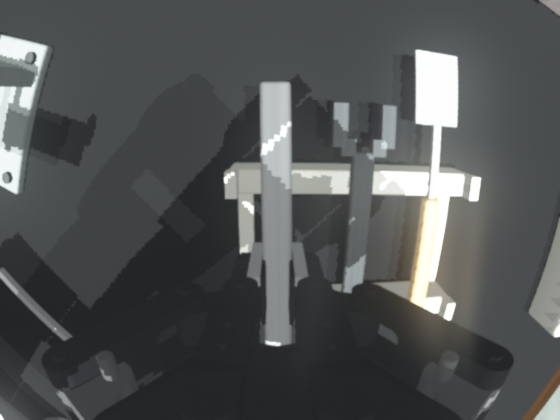

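Request:
move_arm(
  deltas=[
    [0.1,0.1,1.2,0,0,0],
    [0.1,0.1,2,0,0,0],
    [0,0,2,0,0,0],
    [0,0,1.8,0,0,0],
    [0,0,1,0,0,0],
    [0,0,0.5,0,0,0],
    [0,0,0.4,0,0,0],
    [0,0,0.2,0,0,0],
    [0,0,0,0,0,0],
    [0,0,0,0,0,0],
  ],
)

```text
time_s: 13.85
eef_pos: [536.2, -244.5, 24.9]
ee_rot: [0.0, 0.997, 0.083, -0.001]
force: [-9.1, -0.8, 2.7]
grip_width: 0.112
```

```bash
python3 - <<'E'
from h import *
togo([535.9,-243.8,22],9.5)
cv2.imwrite("pics/w10.png",eyes.capture("wrist"))
s=eyes.capture("side");cv2.imwrite("pics/s10.png",cv2.resize(s[290:415,170:350],None,fx=4.4,fy=4.4,interpolation=cv2.INTER_CUBIC))
E
```

```text
t 13.85 pos [ 536.2 -244.5   24.9] F [-9.1 -0.8  2.7] w 0.112
 shift cm now-axes [-0.01 -0.07  0.29]  after turn [-0.01 -0.07  0.29]  turn deg [-0.    0.11  0.01]
```

View pics/s10.png

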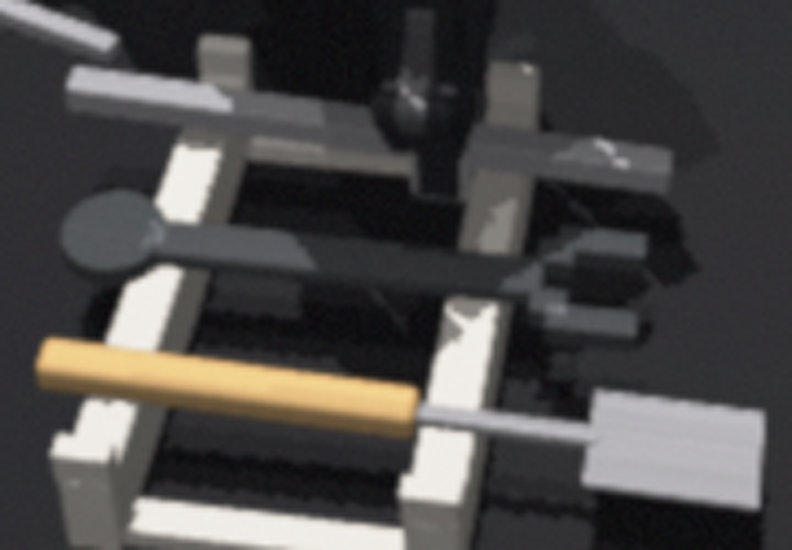

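The side view shows the far end resting on its bar and the near end about 9 mm high. The rod pitched about 2.6° in the grip during the flick, so I level it with the wrist before letting go.

Request:
move_arm(
  deltas=[
    [0,0,0,0,0.5,0],
    [0,0,0,0,0.7,0],
    [0,0,0.05,0,0.7,0],
    [0,0,0.05,0,0.7,0],
    [0,0,0.05,0,0,0],
    [0,0,0.05,0,0,0],
    [0,0,0.05,0,0,0],
    [0,0,0,0,0,0],
    [0,0,0,0,0,0],
    [0,0,0,0,0,0],
  ],
)

```text
time_s: 14.95
eef_pos: [536.4, -244.6, 23.6]
ee_rot: [-0.002, 0.996, 0.083, 0.022]
force: [-12.4, 1.3, 13.5]
grip_width: 0.112
```

```bash
python3 - <<'E'
from h import *
togo([535.9,-243.8,22],9.5)
s=eyes.capture("side");cv2.imwrite("pics/s11.png",cv2.resize(s[290:415,170:350],None,fx=4.4,fy=4.4,interpolation=cv2.INTER_CUBIC))
E
```

```text
t 14.95 pos [ 536.4 -244.6   23.6] F [-12.4   1.3  13.5] w 0.112
 shift cm now-axes [-0.05 -0.09  0.15]  after turn [-0.04 -0.09  0.16]  turn deg [ 0.03 -2.53  0.03]
```

View pics/s11.png

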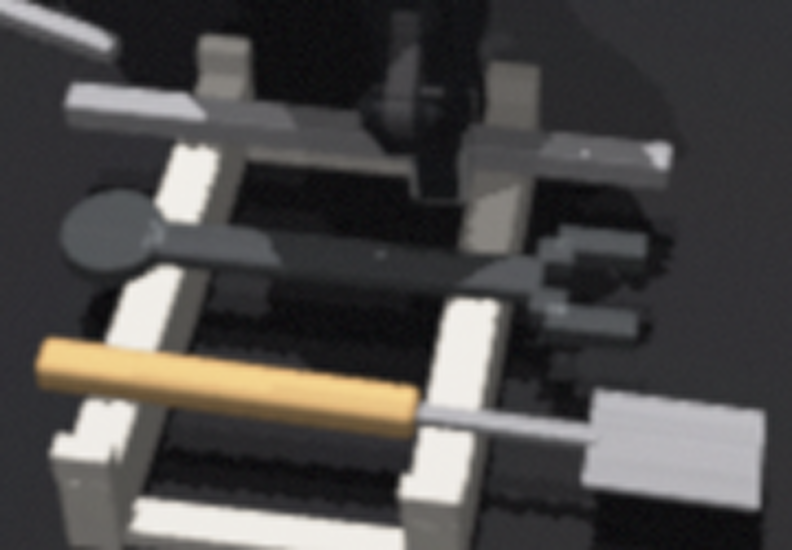

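Request:
move_arm(
  deltas=[
    [-0.1,0,0,0,0.4,0],
    [0,0,0.03,0,0.3,0],
    [0,0,0,0,0,0],
    [0,0,0,0,0,0],
    [0,0,0,0,0,0],
    [0,0,0,0,0,0],
    [0,0,0,0,0,0],
    [0,0,0,0,0,0],
    [0,0,0,0,0,0],
    [0,0,0,0,0,0],
  ],
)

```text
time_s: 16.0
eef_pos: [536.5, -244.6, 23.3]
ee_rot: [-0.002, 0.996, 0.083, 0.029]
force: [-6.8, 2.3, 10.9]
grip_width: 0.113
```

```bash
python3 - <<'E'
from h import *
togo([535.9,-243.8,22],9.5)
s=eyes.capture("side");cv2.imwrite("pics/s12.png",cv2.resize(s[290:415,170:350],None,fx=4.4,fy=4.4,interpolation=cv2.INTER_CUBIC))
E
```

```text
t 16.0 pos [ 536.5 -244.6   23.3] F [-6.8  2.3 10.9] w 0.113
 shift cm now-axes [-0.05 -0.09  0.13]  after turn [-0.05 -0.09  0.13]  turn deg [ 0.08 -3.36  0.02]
```

View pics/s12.png

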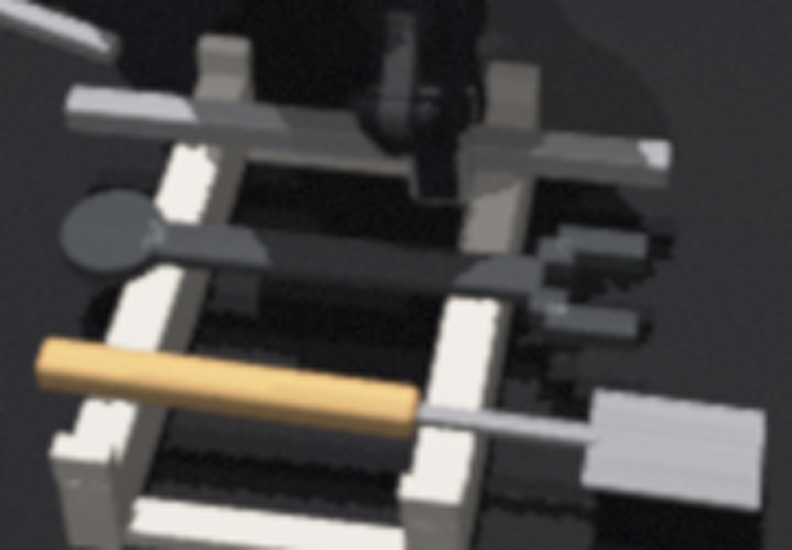

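The rod now reads level in the side view, with ends at crop (70,100) and (670,155), the same as at the start. I release to a limited width that clears the spanner.

Request:
move_arm(
  deltas=[
    [0,0,0,0,0,0],
    [0,0,0,0,0,0],
    [0,0,0,0,0,0],
    [0,0,0,0,0,0],
    [0,0,0,0,0,0],
    [0,0,0,0,0,0],
    [0,0,0,0,0,0],
    [0,0,0,0,0,0],
    [0,0,0,0,0,0],
    [0,0,0,0,0,0],
  ],
  grip=3.2,
)

```text
time_s: 17.05
eef_pos: [536.2, -244.2, 21.4]
ee_rot: [-0.002, 0.996, 0.083, 0.029]
force: [-0.3, 0.5, 1.0]
grip_width: 0.375
```

```bash
python3 - <<'E'
from h import *
togo([535.9,-243.8,22],9.5)
cv2.imwrite("pics/w13.png",eyes.capture("wrist"))
E
```

```text
t 17.05 pos [ 536.2 -244.2   21.4] F [-0.3  0.5  1. ] w 0.375
 shift cm now-axes [-0.02 -0.05 -0.06]  after turn [-0.02 -0.05 -0.06]  turn deg [-0.   -3.31 -0.01]
```

View pics/w13.png

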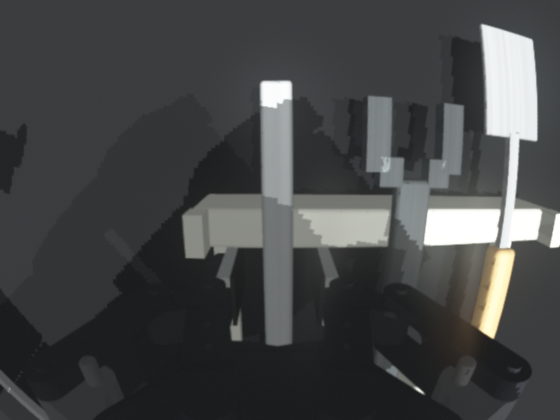

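Request:
move_arm(
  deltas=[
    [0,0,-0.5,0,0,0],
    [0,0,-1,0,0,0],
    [0,0,-2,0,0,0],
    [0,0,-3,0,0,0],
    [0,0,-3,0,0,0],
    [0,0,-3,0,0,0],
    [0,0,-3,0,0,0],
    [0,0,-2,0,0,0],
    [-2,0,0,0,0,0],
    [-3,0,0,0,0,0],
  ],
)

```text
time_s: 18.1
eef_pos: [477.0, -254.1, 194.6]
ee_rot: [-0.001, 0.996, 0.083, 0.03]
force: [-0.1, -1.0, -0.2]
grip_width: 0.376
```

Request:
move_arm(
  deltas=[
    [-4,0,0,0,0,0],
    [-4,1,0,0,0,0],
    [-4,2,0,0,0,0],
    [-4,2,0,0,0,0],
    [-4,2,0,0,0,0],
    [-2,2,0,0,0,0],
    [0,2,0,0,0,0],
    [0,0,0,0,0,0],
    [0,0,0,0,0,0],
    [0,0,0,0,0,0],
  ],
)

```text
time_s: 19.1
eef_pos: [278.8, -398.1, 180.9]
ee_rot: [-0.002, 0.996, 0.083, 0.029]
force: [0.7, 0.4, -0.2]
grip_width: 0.378
```

```bash
python3 - <<'E'
from h import *
togo([217,-478,230],9.5)
for n in("side","top"): cv2.imwrite(f"pics/{n}14.png",eyes.capture(n))
s=cv2.imread("pics/side14.png");cv2.imwrite("pics/s14c.png",cv2.resize(s[290:415,170:350],None,fx=4.4,fy=4.4,interpolation=cv2.INTER_CUBIC))
t=cv2.imread("pics/top14.png");cv2.imwrite("pics/t14c.png",cv2.resize(t[105:255,360:490],None,fx=4,fy=4,interpolation=cv2.INTER_CUBIC))
cv2.imwrite("pics/t14l.png",cv2.resize(t[80:215,130:290],None,fx=5,fy=4.4,interpolation=cv2.INTER_CUBIC))
E
```

```text
t 19.1 pos [ 278.8 -398.1  180.9] F [ 0.7  0.4 -0.2] w 0.378
 shift cm now-axes [-7.12  6.86 -5.33]  after turn [-7.41  6.87 -4.91]  turn deg [-0.   -3.3   0.05]
```

View pics/side14.png

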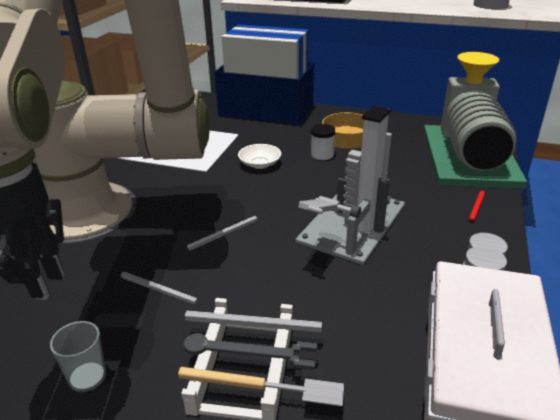

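View pics/s14c.png

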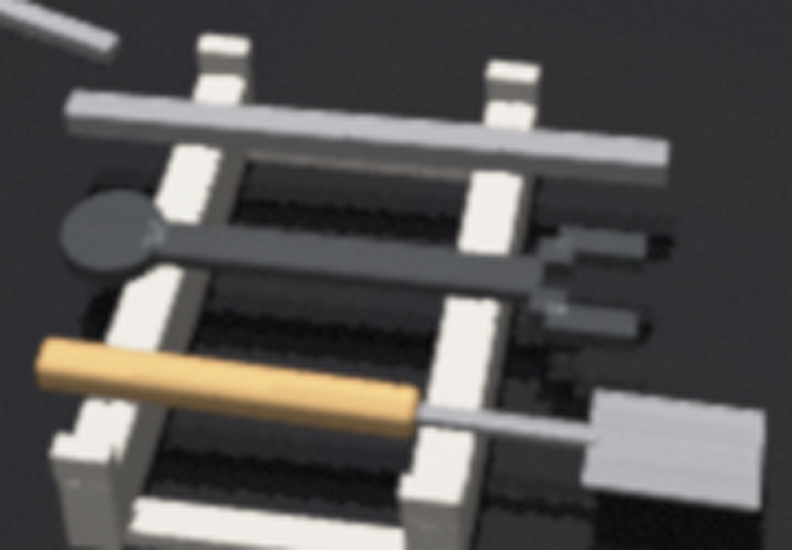

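View pics/t14c.png

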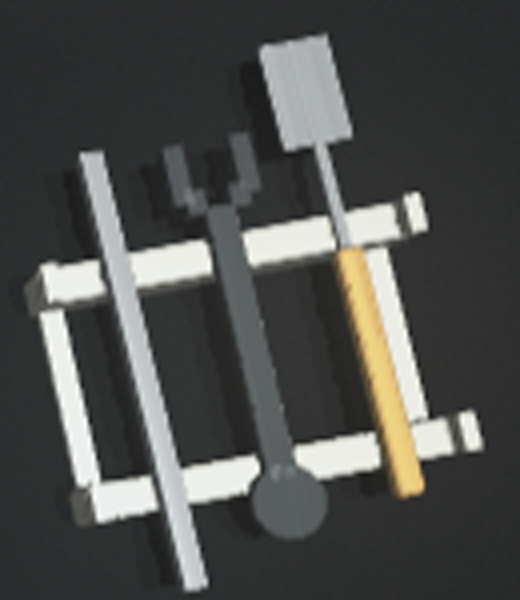

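View pics/t14l.png

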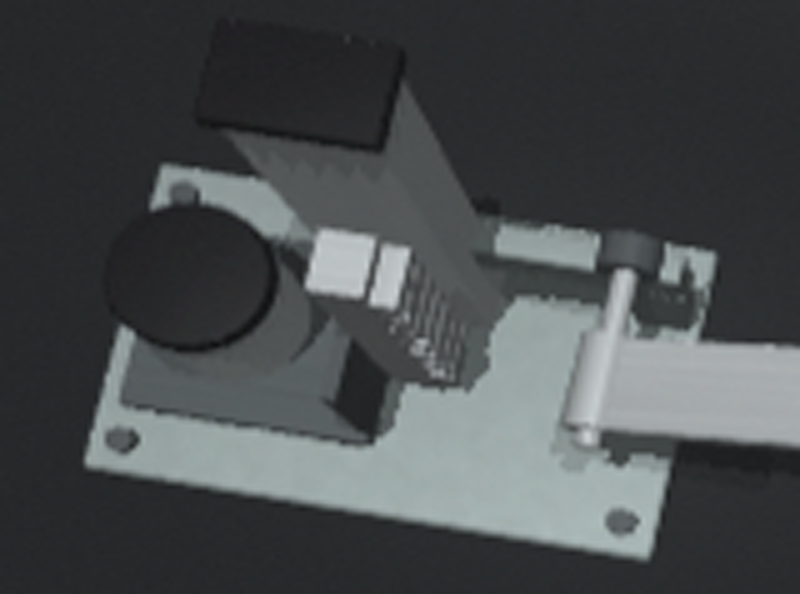

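The top view shows the pawl lying out at its stop and the canister standing on the lowered platform. The lid measures about 63 mm across at z=101 mm, which fits the platform fully down. The rod is flat on both bars where it was. Handing in.

```bash
python3 - <<'E'
from h import *
t=cv2.imread("pics/top14.png")
p=plane("top",(130+190/5,80+278/4.4),101);O=np.array([594.3,108]);a=np.radians(-12.4);X=np.array([np.cos(a),np.sin(a)]);Y=np.array([-X[1],X[0]])
print("lid lift xy",(p[:2]-O)@X,(p[:2]-O)@Y)
print(order.finish_job())
E
```

```text
lid lift xy 2.0475605340933436 74.98054882239914
the job is handed in; nothing more can be done
None
```

The job is done and handed in at about 19 s. I took the 220 mm rod from the rest, put its end under the pawl arm and flicked the pawl over to its outer stop. I then laid the rod back flat on the rest, let go and backed the arm off clear of everything.

**Last checks, in both fixed cameras:**
- **Pawl:** it lies on its outer side.
- **Platform:** the lid's apparent size, about 63 mm across if it sits at z = 101 mm, fits the platform being fully down. I did not measure the height any other way.
- **Canister:** it stands at about lift (2, 75) mm, where about y = 71 mm was expected.
- **Rod:** it lies flat across both bars within about 2 mm of where it started. The spanner and spatula were not disturbed.

**One deviation:** the rod slipped about 2.6° in the grip during the flick, so its near end sat about 9 mm high when I first lowered it. I levelled it by tilting the wrist before letting go. Contact forces as I set it down stayed below about 20 N.

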